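# Lay the clay flowers on their drying boards

## Robot

A 7-joint arm with a two-finger parallel gripper is mounted at the origin on the work surface. World frame = base frame: x ahead of the robot, y to its left, z up, the work surface at z = 0. Lengths are in mm, angles in rad, forces in N, time in s.
With the tool pointing down it reaches from about 400 to 900 mm from the base axis. Payload 5.5 kg.
Tool frame: the origin (TCP) lies between the finger pads; the fingertips stand 25 mm ahead of it and the grasp point (between the pads) lies 6 mm ahead of it; z points along the fingers, y is the line along which they close (so a half turn about z gives the same grasp; the last joint's range is limited). The gripper opens to 85 mm and grips with 20 to 120 N. Pads are 22 mm wide; open, the fingers measure 114 mm over their backs; the gripper's body (76 mm by 85 mm) begins 54 mm behind the grasp point. The pads swing forward as they close: fully open they stand 13 mm farther back than shut.
Start: joints at [-0.91, 0.501, -0.427, 1.55, 0.221, 1.138, -0.21], TCP at [251.768, 599.26, 256.31] pointing down, gripper open.
Joint ranges: [-2.88, 2.88], [-0.31, 2.03], [-1.54, 1.56], [0.2, 2.42], [-1.41, 4.55], [0.19, 2.02], [-2.57, 2.57]. Speed limits (rad/s): [2.57, 2.57, 3.14, 3.14, 3.14, 3.14, 3.14].

## Interface

Orientations are given as a 3x3 rotation matrix whose columns are the frame's x, y, z axes.
In Python, from rig import r, cams, spotter gives the robot as it stands. The module is installed in compiled form; this text tells all that it offers. Calls block until the motion is done:
- r.move_pose(position, orientation): joint-space move of the TCP to a pose.
- r.movel(position, rot=None, vel=150): straight line of the TCP; rot=None keeps the orientation; vel is the mean speed in mm/s.
- r.set_joints(angles): joint-space move.
- r.set_gripper(opening, newtons=None): finger opening in mm; newtons is the grip in N (None keeps the last); returns when the fingers have stopped.
- r.sleep(seconds).
- r.ik(position, orientation): joint angles nearest the present ones, or None.
- r.state(): the state.
- cams.snapshot(name): name is "side" or "top" or "wrist"; returns a dict with "frame" (420x560x3 uint8, blue, green, red), "fx", "fy", "cx", "cy" (pixels), "k1" (the pictures are not rectified: a ray, as slopes to the right and down, at radius r is drawn at 1 + k1 r^2 times it, then the intrinsics apply), "T" (4x4, takes a point from camera to world coordinates). Camera axes: x right, y up, looking along -z (the intrinsics and any distortion apply to the point x, -y, -z); pixel columns grow to the right and rows downward; lengths in mm; the calibration is good to about 2 mm. A picture is of the moment at which its call begins. There is no depth.
A pose or a line that the arm cannot do raises r.PlanningError and nothing moves.
- r.close_job(): hands the job in; it is judged then, once.
Trained networks look in a picture, given as the dict that the camera call returned (one of the last four; its "shot" number tells which), for a name from the list of things; names that differ only in an ending like _2 or _b are one class to them, and where a whole thing is asked for, a point or a joint stands for the part that bears it (a point fixed in the world has none). Each returns a list of dicts, best first, with "confidence" (0 to 1); they miss things now and then, are a little off and sometimes report something else, mostly with a low value. They report only what shows in the picture. A call takes as long as a camera call. They do not tell look-alikes from the thing itself.
- spotter.boxes_of(target, picture): "point" ([x, y, z] in mm, in world coordinates, good to about 4 mm: the middle of the surface that is visible of it).
- spotter.outline_of(target, picture): "mask" (420x560 bool, what is visible of it).
The state is a dict: "t": time; "joint_pos": joint angles; "qd": joint speeds; "effort": joint torques, N m; "position": TCP position; "eef_rot": TCP orientation; "ft_force": force on the tool from outside, world axes, zero at the start; "torque": the same for the moment, N m; "finger_gap": finger opening in mm; "grip_force": force on a finger pad.
Only numpy, scipy, OpenCV 4.12 (cv2) and the standard library are available. Lean on these libraries where they do the work, as an engineer would, in place of code of your own. Each camera call takes 0.05 s, during which the arm holds its last target. There are 200 camera calls.

## Task

Pick out the three flower-shaped clay ornaments and lay each one flat, face up, in the middle of the square wooden drying board of its size: the small flower on the small board, the medium on the medium, the large on the large. Dried clay is brittle, so set each flower down gently and do not drop it. Leave the plain round discs, the paint bowl and the tumbler where they are.

Things in the scene. Friction and masses are not known exactly. Their poses are not given: they have to be found in the camera images.
- flower_small: the small flower ornament: loose white clay, flat, six round petals, 36 mm across opposite petal tips, 14 mm thick plus a 3 mm raised button (9 mm wide) in the middle of its face, 18 g or so. Origin: centre of its underside, z up out of its face; petals (radius 6.75 mm) centred 11.25 mm from the origin at 0, 60, 120 ... degrees from its x axis; across two opposite gaps between petals (directions 30, 90, 150 degrees) flat jaws measure 33.0 mm
- flower_medium: the medium flower ornament: loose white clay, flat, six round petals, 50 mm across opposite petal tips, 14 mm thick plus a 3 mm raised button (13 mm wide) in the middle of its face, 34 g or so. Origin: centre of its underside, z up out of its face; petals (radius 9.4 mm) centred 15.6 mm from the origin at 0, 60, 120 ... degrees from its x axis; across two opposite gaps between petals (directions 30, 90, 150 degrees) flat jaws measure 45.8 mm
- flower_large: the large flower ornament: loose white clay, flat, six round petals, 64 mm across opposite petal tips, 14 mm thick plus a 3 mm raised button (17 mm wide) in the middle of its face, 55 g or so. Origin: centre of its underside, z up out of its face; petals (radius 12 mm) centred 20 mm from the origin at 0, 60, 120 ... degrees from its x axis; across two opposite gaps between petals (directions 30, 90, 150 degrees) flat jaws measure 58.6 mm
- disc_a: plain round disc of the same white clay, loose, 46 mm diameter, 14 mm thick; not a flower, to be left where it lies. Origin at the centre of its underside
- disc_b: plain round disc of the same white clay, loose, 58 mm diameter, 14 mm thick; not a flower, to be left where it lies. Origin at the centre of its underside
- board_small: the small drying board: pale plywood, square, 66 mm by 66 mm, 10 mm thick, fixed flat on the table. Origin at the centre of its underside (top face 10 mm above); x and y along its sides
- board_medium: the medium drying board: pale plywood, square, 84 mm by 84 mm, 10 mm thick, fixed flat on the table. Origin at the centre of its underside (top face 10 mm above); x and y along its sides
- board_large: the large drying board: pale plywood, square, 102 mm by 102 mm, 10 mm thick, fixed flat on the table. Origin at the centre of its underside (top face 10 mm above); x and y along its sides
- paint_bowl: bystander: open blue ceramic paint bowl, 110 mm across the rim, 50 mm high, standing loose at the left; leave it alone. Origin at the centre of its underside
- tumbler: bystander: clear plastic tumbler, 68 mm across the rim, 110 mm high, standing loose at the right; leave it alone. Origin at the centre of its underside
Not all that is in view belongs to the job. What is shaped like the flower_large but black or purple is not meant.

How it is judged (in metres and radians):
At the end, for the whole second after the job is handed in: Each flower lies flat (within 0.1 rad), face up and at rest on the top face of the board of its own size, its centre within 15 mm of the board's centre, and is released; the two plain discs, the paint bowl and the tumbler are within 20 mm of where they began (horizontal distance between flower_small and board_small below 0.015 m and z of flower_small in the frame of board_small between 0.007 and 0.0135 m and angle between each of flower_small, flower_medium, flower_large's own z axis and vertical below 0.1 rad and linear speed of each of flower_small, flower_medium, flower_large below 0.02 m/s and horizontal distance between flower_medium and board_medium below 0.015 m and z of flower_medium in the frame of board_medium between 0.007 and 0.0135 m and horizontal distance between flower_large and board_large below 0.015 m and z of flower_large in the frame of board_large between 0.007 and 0.0135 m and distance of each of disc_a, disc_b, paint_bowl, tumbler from where it was at the start of the episode below 0.02 m); the robot touches nothing.
It fails at once if a flower is dropped (falls or flies faster than 0.7 m/s with no finger on it) ((linear speed of flower_small above 0.7 m/s and contact force between the fingers and flower_small below 0.02 N) or (linear speed of flower_medium above 0.7 m/s and contact force between the fingers and flower_medium below 0.02 N) or (linear speed of flower_large above 0.7 m/s and contact force between the fingers and flower_large below 0.02 N)).
It fails at once if a plain disc is moved more than 20 mm (distance of any of disc_a, disc_b from where it was at the start of the episode above 0.02 m).
It fails at once if the paint bowl or the tumbler is moved more than 20 mm (distance of any of paint_bowl, tumbler from where it was at the start of the episode above 0.02 m).
It also fails if it takes over 80 s, if anything falls off the work surface, if the arm or the gripper's body presses on something with over 40 N, if the wrist force passes 120 N, or if a joint passes its speed limit or range.

## Working session

There is one attempt and no reset: what is moved stays moved. The work goes in short steps, each a Python script; the robot and the scene stay as the last script left them, time stands still between calls to the robot, and variables do not carry over. Pictures are saved under pics/ and viewed, at most 14 in all, crops included, and the job is handed in when it is done.

```bash
mkdir -p pics; cat > h.py <<'E'
import numpy as np, cv2
from rig import r, cams, spotter
def px2w(s,u,v,z):
    K=np.array([[s["fx"],0,s["cx"]],[0,s["fy"],s["cy"]],[0,0,1.]])
    p=cv2.undistortPoints(np.array([[[u,v]]],float),K,np.array([s["k1"],0,0,0.]))[0,0]
    T=np.array(s["T"]); d=T[:3,:3]@np.array([p[0],-p[1],-1]); o=T[:3,3]
    return o+d*(z-o[2])/d[2]
E
python3 - <<'E'
from h import *
for n in("top","side"):
    s=cams.snapshot(n); cv2.imwrite(f"pics/{n}0.png",s["frame"])
    print(n,np.round(s["T"],2).tolist(),s["k1"],s["fx"])
    for t in "flower_small flower_medium flower_large disc_a disc_b board_small board_medium board_large paint_bowl tumbler".split():
        for d in spotter.boxes_of(t,s): print(t,round(d["confidence"],2),np.round(d["point"]).tolist())
print(r.state()["t"])
E
```

```text
top [[0.0, 1.0, -0.07, 419.0], [-1.0, 0.0, 0.01, 11.89], [0.01, 0.07, 1.0, 1137.85], [0.0, 0.0, 0.0, 1.0]] -0.07047631095322307 389.08820553369463
flower_small 0.54 [443.0, 148.0, 7.0]
flower_medium 0.75 [478.0, 0.0, 9.0]
flower_large 0.87 [339.0, -161.0, 16.0]
flower_large 0.74 [448.0, -150.0, 13.0]
flower_large 0.72 [551.0, -115.0, 12.0]
flower_large 0.67 [377.0, -64.0, 17.0]
disc_a 0.78 [469.0, 269.0, 13.0]
disc_a 0.74 [437.0, -278.0, 14.0]
disc_b 0.78 [469.0, 269.0, 13.0]
disc_b 0.74 [437.0, -278.0, 14.0]
board_small 0.95 [619.0, 18.0, 10.0]
board_small 0.23 [442.0, -278.0, 14.0]
board_medium 0.68 [629.0, 280.0, 8.0]
board_large 0.82 [604.0, -277.0, 10.0]
paint_bowl 0.84 [453.0, 514.0, 24.0]
paint_bowl 0.55 [468.0, 269.0, 14.0]
tumbler 0.82 [424.0, -470.0, 70.0]
side [[-0.96, 0.15, -0.25, 197.31], [-0.3, -0.49, 0.82, 942.65], [-0.0, 0.86, 0.52, 612.22], [0.0, 0.0, 0.0, 1.0]] -0.012212446748975916 383.81927991039004
flower_small 0.49 [441.0, 156.0, 15.0]
flower_medium 0.67 [476.0, 14.0, 10.0]
flower_medium 0.38 [620.0, 23.0, 10.0]
flower_large 0.63 [546.0, -109.0, 12.0]
disc_a 0.63 [467.0, 284.0, 15.0]
disc_b 0.63 [467.0, 284.0, 15.0]
board_small 0.87 [618.0, 22.0, 8.0]
board_medium 0.64 [628.0, 290.0, 12.0]
board_large 0.61 [603.0, -261.0, 9.0]
paint_bowl 0.76 [464.0, 486.0, 27.0]
1.1
```

View pics/top0.png

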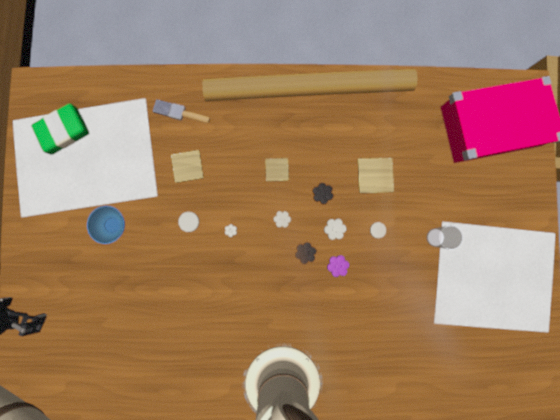

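View pics/side0.png

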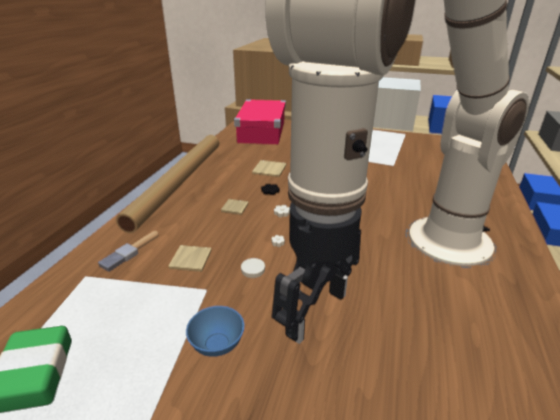

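The top view shows the white flowers at px (231,230), (282,219) and (335,229), and the boards at (277,169), (187,166) and (376,175). The flowers at (323,193), (306,253) and (339,266) are black or purple decoys. Next I'll look at the white ones up close with the wrist camera.

```bash
cat >> h.py <<'E'
def down(a): # a = closing-axis angle
    c,s=np.cos(a),np.sin(a); return np.array([[-s,c,0],[c,s,0],[0,0,-1.]])
E
python3 - <<'E'
from h import *
print(np.round(r.state()["eef_rot"],2).tolist())
ims=[]
for n,(x,y) in dict(small=(443,148),medium=(478,0),large=(448,-150)).items():
    best=None
    for a in np.arange(0,np.pi*2,np.pi/6):
        q=r.ik([x,y,220],down(a))
        if q is not None:
            d=np.abs(np.array(q)-r.state()["joint_pos"]).max()
            if best is None or d<best[0]: best=(d,a)
    print(n,best); r.move_pose([x,y,220],down(best[1]))
    s=cams.snapshot("wrist"); im=s["frame"].copy()
    if n=="small": print(np.round(s["T"],2).tolist(),s["fx"])
    for d in spotter.boxes_of("flower_"+n,s)[:3]: print(round(d["confidence"],2),np.round(d["point"],1))
    for d in spotter.outline_of("flower_"+n,s)[:3]:
        m=d["mask"].astype(np.uint8); M=cv2.moments(m,True)
        if M["m00"]<1: continue
        u,v=M["m10"]/M["m00"],M["m01"]/M["m00"]; print("mask",round(d["confidence"],2),M["m00"],round(u),round(v),np.round(px2w(s,u,v,12),1))
    cv2.imwrite(f"pics/w_{n}.png",im); np.save(f"w_{n}.npy",dict(s),allow_pickle=True)
    ims.append(cv2.resize(im,(400,300)))
cv2.imwrite("pics/w3.png",np.vstack([np.hstack(ims[:2]),np.hstack([ims[2],ims[2]*0])]))
print(r.state()["t"])
E
```

```text
[[-0.92, 0.39, -0.0], [0.39, 0.92, 0.0], [0.0, 0.0, -1.0]]
small (np.float64(0.5822890463456499), np.float64(0.0))
[[1.0, -0.0, -0.0, 442.77], [0.0, 0.96, 0.3, 225.38], [-0.0, -0.3, 0.96, 338.47], [0.0, 0.0, 0.0, 1.0]] 365.36073685538446
0.65 [440.7 151.   12. ]
mask 0.97 1091.0 277 186 [440.8 151.   12. ]
medium (np.float64(0.17671945538064027), np.float64(5.759586531581287))
0.74 [472.1   2.5  11.4]
mask 0.6 2040.0 274 187 [474.3   2.1  12. ]
large (np.float64(0.17738317946394588), np.float64(5.235987755982988))
0.83 [ 555.3 -115.3   16.6]
0.77 [378.6 -68.3  14.6]
0.76 [ 450.6 -153.7   14.3]
mask 0.98 3144.0 280 190 [ 446.5 -151.9   12. ]
mask 0.86 4123.0 307 65 [ 550.5 -117.4   12. ]
mask 0.69 3214.0 164 208 [377.8 -66.9  12. ]
4.6583
```

View pics/w3.png

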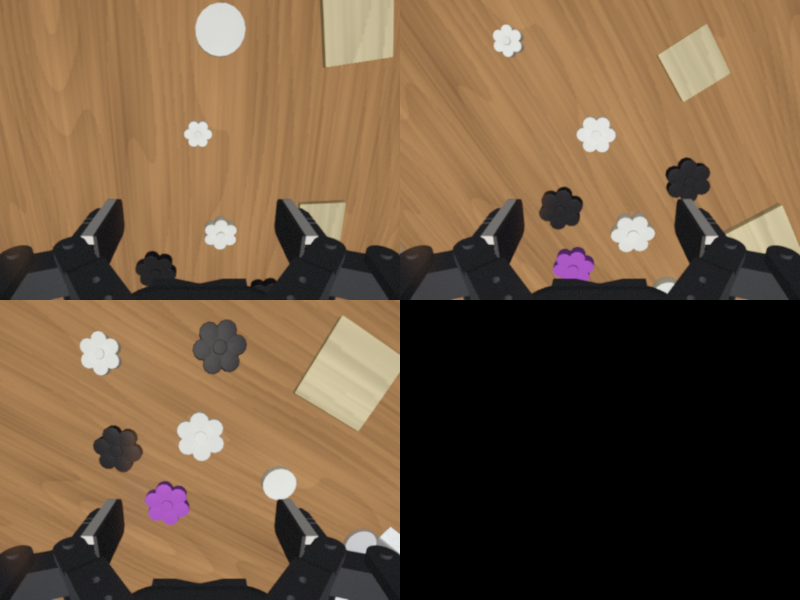

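The wrist view shows all three white flowers face up, with a button visible on each: small at about (197,134), medium at (595-400,134) and large at (200,436-300), all in half-scale tiles. Next I'll compute the petal phases and board centres.

```bash
python3 - <<'E'
from h import *
for n,R in dict(small=18,medium=25,large=32).items():
    s=np.load(f"w_{n}.npy",allow_pickle=True).item(); f=s["frame"]
    u0,v0=dict(small=(277,186),medium=(274,187),large=(280,190))[n]
    hsv=cv2.cvtColor(f,cv2.COLOR_BGR2HSV); w=((hsv[...,1]<60)&(hsv[...,2]>120)).astype(np.uint8)
    k,l=cv2.connectedComponents(w); m=(l==l[v0,u0]).astype(np.uint8)
    c=max(cv2.findContours(m,cv2.RETR_EXTERNAL,cv2.CHAIN_APPROX_NONE)[0],key=len)[:,0]
    P=np.array([px2w(s,u,v,14)[:2] for u,v in c])
    cc,_=cv2.minEnclosingCircle(P.astype(np.float32)); M=cv2.moments(P.astype(np.float32).reshape(-1,1,2)); ce=np.array([M["m10"],M["m01"]])/M["m00"]
    d=P-ce; th=np.arctan2(d[:,1],d[:,0]); rr=np.hypot(*d.T)
    tg=np.linspace(-np.pi,np.pi,360,endpoint=False); o=np.argsort(th); ri=np.interp(tg,th[o],rr[o],period=2*np.pi)
    h=(ri*np.exp(-6j*tg)).mean(); ph=-np.angle(h)/6
    print(n,"circ",np.round(cc,1),"cent",ce.round(1),"max r",rr.max().round(1),"petal deg",np.degrees(ph).round(1),"amp",abs(h).round(2))
T=cams.snapshot("top"); W=cams.snapshot("wrist")
for s in (T,W):
  for b in("small","medium","large"):
    for d in spotter.outline_of("board_"+b,s)[:1]:
        c=max(cv2.findContours(d["mask"].astype(np.uint8),0,1)[0],key=cv2.contourArea)[:,0]
        P=np.array([px2w(s,u,v,10)[:2] for u,v in c]).astype(np.float32)
        print(b,round(d["confidence"],2),cv2.minAreaRect(P))
E
```

```text
small circ [441.2 150.6] cent [441.1 150.7] max r 18.4 petal deg -0.7 amp 0.81
medium circ [474.2   1.5] cent [474.1   1.6] max r 25.4 petal deg 28.8 amp 1.16
large circ [ 445.9 -152.9] cent [ 445.7 -152.6] max r 32.5 petal deg -25.6 amp 1.53
small 0.9 ((616.8031616210938, 18.900300979614258), (71.0305404663086, 64.5462417602539), 0.24165090918540955)
medium 0.62 ((627.8114013671875, 279.9850769042969), (87.20158386230469, 86.09711456298828), 10.05917739868164)
small 0.5 ((473.74566650390625, 1.2973918914794922), (52.54391860961914, 45.22963333129883), 89.84661102294922)
large 0.56 ((603.65771484375, -274.1009216308594), (104.38383483886719, 105.8567123413086), 1.7508718967437744)
```

```bash
cat >> h.py <<'E'
F=dict(small=((441.1,150.7),-0.7,33.0,(617,19)),medium=((474.1,1.6),28.8,45.8,(628,280)),large=((445.7,-152.6),-25.6,58.6,(604,-274)))
def best(p,angs):
    q0=np.array(r.state()["joint_pos"]); c=[]
    for a in angs:
        q=r.ik(p,down(a))
        if q is not None: c.append((np.abs(np.array(q)-q0).max(),a))
    return min(c)[1]
def swing(w): return 76-np.sqrt(76**2-(w/2)**2)
def fz(): return r.state()["ft_force"][2]
def descend(x,y,z0,z1,lim=4,step=1.5):
    r.sleep(.15); b=fz(); z=z0
    while z>z1:
        z=max(z-step,z1); r.movel([x,y,z],vel=40)
        if abs(fz()-b)>lim: print("contact z",z,fz()-b); break
    return z
def pick(n):
    (x,y),ph,w,_=F[n]
    a=best([x,y,110],np.radians(ph+30+60*np.arange(6)))
    r.set_gripper(min(w+16,80)); r.move_pose([x,y,110],down(a))
    zt=28.5-swing(w); r.movel([x,y,zt+12],vel=150); z=descend(x,y,zt+12,zt)
    r.set_gripper(w-10,25); s=r.state(); print("gap",s["finger_gap"],"grip",s["grip_force"],"z",z,zt)
    b=fz(); r.movel([x,y,z+60],vel=100); r.sleep(.2); s=r.state()
    print("lifted gap",s["finger_gap"],"grip",s["grip_force"],"t",s["t"]); return z
E
python3 - <<'E'
from h import *
z=pick("large"); open("z_large","w").write(str(z))
s=cams.snapshot("wrist"); cv2.imwrite("pics/l1.png",s["frame"])
E
```

```text
gap 57.28805614301993 grip 26.0074844956398 z 22.62495989303666 22.62495989303666
lifted gap 57.6594191692104 grip 26.817225068807602 t 9.8917
```

View pics/l1.png

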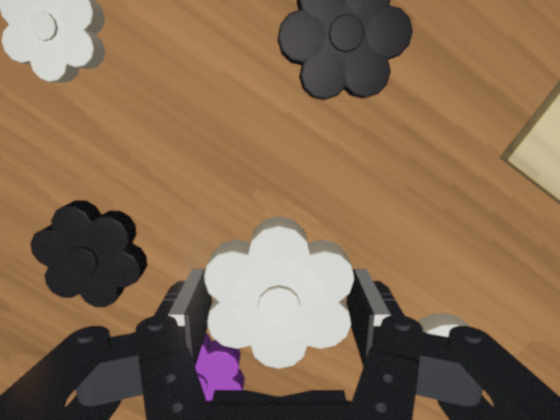

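The large flower is held squarely across two opposite gaps at about px (280,292), and it is level. Now placing it.

```bash
cat >> h.py <<'E'
def place(n,zp):
    w=F[n][2]; x,y=F[n][3]
    s=r.state(); a0=np.arctan2(s["eef_rot"][1][1],s["eef_rot"][0][1])
    a=best([x,y,100],a0+np.radians(np.arange(-180,180,30)))
    p=s["position"]; r.movel([p[0],p[1],100],vel=150); r.move_pose([x,y,100],down(a))
    zt=zp+9.5; r.movel([x,y,zt+10],vel=120); z=descend(x,y,zt+10,zt,lim=3,step=1)
    r.sleep(.1); r.set_gripper(w+3,20); r.set_gripper(min(w+16,82)); r.movel([x,y,zt+70],vel=120); print("placed z",z,zt,r.state()["t"])
E
python3 - <<'E'
from h import *
place("large",float(open("z_large").read()))
s=cams.snapshot("wrist"); cv2.imwrite("pics/l2.png",s["frame"])
E
```

```text
contact z 32.12495989303666 5.893315347876461
placed z 32.12495989303666 32.12495989303666 15.65
```

View pics/l2.png

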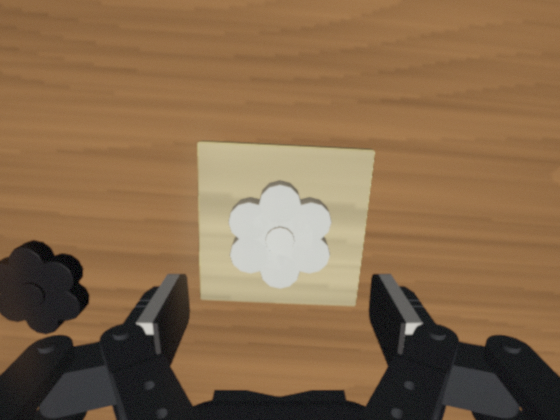

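The large flower is flat near the middle of its board: flower at px (280,235), board spanning (198–373, 143–305). I'll do the other two the same way.

```bash
python3 - <<'E'
from h import *
ims=[]
for n in("medium","small"):
    z=pick(n)
    if r.state()["finger_gap"]<F[n][2]-4: print("missed"); break
    ims.append(cams.snapshot("wrist")["frame"])
    place(n,z); ims.append(cams.snapshot("wrist")["frame"])
ims=[cv2.resize(i,(400,300)) for i in ims]
while len(ims)<4: ims.append(ims[-1]*0)
cv2.imwrite("pics/ms.png",np.vstack([np.hstack(ims[:2]),np.hstack(ims[2:])]))
E
```

```text
gap 44.804207489607016 grip 25.311846435070038 z 24.967854942726163 24.967854942726163
lifted gap 44.606728817148344 grip 25.58070346713066 t 21.1667
contact z 34.46785494272616 6.487294616748045
placed z 34.46785494272616 34.46785494272616 27.275
gap 31.693306305533888 grip 24.731936752796173 z 26.687263057751366 26.687263057751366
lifted gap 31.697260795658064 grip 24.803190976381302 t 32.525
contact z 36.187263057751366 5.600627541496368
placed z 36.187263057751366 36.187263057751366 38.3
```

View pics/ms.png

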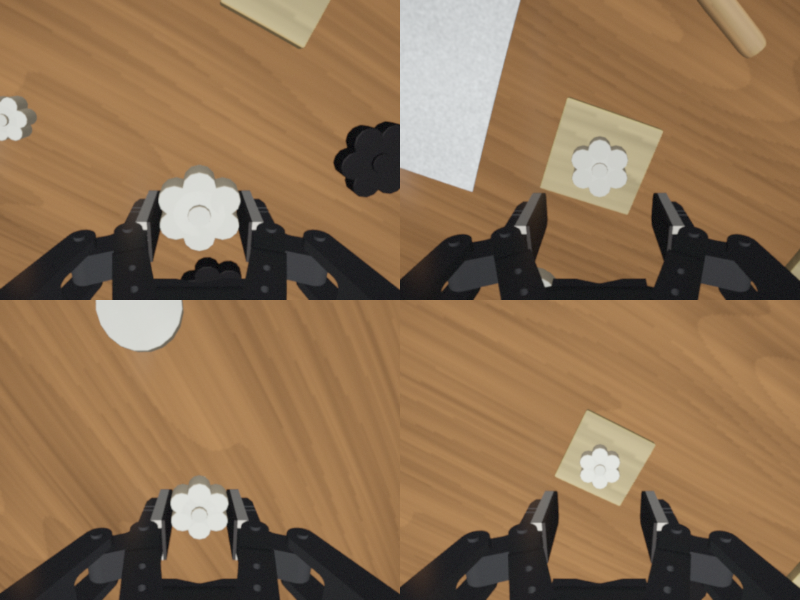

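All three were gripped level and placed on their boards. I'll check the centring numerically from above.

```bash
python3 - <<'E'
from h import *
ims=[]
for n in("small","medium","large"):
    x,y=F[n][3]; a=best([x,y,200],np.radians(np.arange(0,360,30))); 
    p=r.state()["position"]; r.movel([p[0],p[1],150]); r.move_pose([x,y,200],down(a)); r.sleep(.2)
    s=cams.snapshot("wrist"); f=s["frame"]; hsv=cv2.cvtColor(f,cv2.COLOR_BGR2HSV)
    T=np.linalg.inv(np.array(s["T"]))@[x,y,20,1]; u0=int(s["cx"]+s["fx"]*T[0]/-T[2]); v0=int(s["cy"]+s["fy"]*T[1]/T[2])
    w=((hsv[...,1]<45)&(hsv[...,2]>120)).astype(np.uint8); l=cv2.connectedComponents(w)[1]
    c=max(cv2.findContours((l==l[v0,u0]).astype(np.uint8),0,1)[0],key=len)[:,0]
    ce,R=cv2.minEnclosingCircle(np.array([px2w(s,u,v,24)[:2] for u,v in c]).astype(np.float32))
    for d in spotter.outline_of("board_"+n,s)[:1]:
        c=max(cv2.findContours(d["mask"].astype(np.uint8),0,1)[0],key=cv2.contourArea)[:,0]
        b=cv2.minAreaRect(np.array([px2w(s,u,v,10)[:2] for u,v in c]).astype(np.float32))
        print(n,np.round(ce,1),round(R,1),"board",np.round(b[0],1),np.round(b[1],1),"off",np.round(np.array(ce)-b[0],1),l[v0,u0])
p=r.state()["position"]
s=cams.snapshot("top"); cv2.imwrite("pics/top1.png",s["frame"]); print(r.state()["t"])
E
```

```text
small [616.8  19. ] 18.4 board [620.9  17.1] [66.7 66.1] off [-4.1  2. ] 3
medium [628.  280.2] 25.2 board [630.6 281.7] [85.3 85.3] off [-2.6 -1.5] 3
large [ 603.6 -274.1] 32.2 board [ 604.8 -275.3] [102.7 102.7] off [-1.2  1.2] 1
44.0583
```

View pics/top1.png

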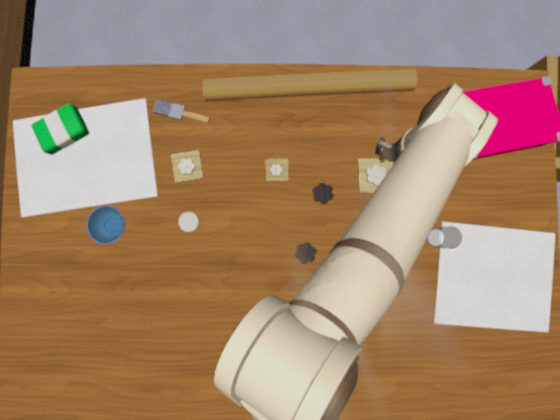

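The three flowers sit on their boards, at px (276,169), (187,166) and (375,175), within 5 mm of centre. The left disc at (188,222), the bowl and the tumbler haven't moved, and nothing came near the hidden disc. I'm handing the job in.

```bash
python3 -c "
from h import *
print(r.close_job())"
```

```text
the job is handed in; nothing more can be done
None
```

I placed all three flowers flat and face up on the boards of their size, within 5 mm of centre by the wrist camera, and handed the job in at about 44 s of robot time; the hand-in returned no verdict, and the right-hand disc was hidden by the arm in the last picture.

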